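Set up a run-out check on the surface plate

TASK

Set up the granite surface plate for a run-out check of the ground bar. First stand the two bright matched V-blocks on the plate, vees in one line along the plate's length and 120 mm apart centre to centre: the one with the brass end stop towards the plate's left end as the robot sees it, stop facing outward, the plain one to its right (leave the odd cast V-block where it is). Then pull the bar straight forward out of its spring clips and lay it in both vees, its end close up to the brass stop (within about 5 mm), and last stand the dial gauge upright on the plate behind the bar, with its stylus resting on top of the bar midway between the V-blocks.

Things in the scene. Friction and masses are not known exactly. Their poses are not given: they have to be found in the camera images.
- plate: Dark granite surface plate, 160 (x) x 250 (y, its length) x 40 mm high, fixed. Origin: centre of its underside; its top is 40 mm above the table. Local x points to its back (away from the robot), local y to its left end.
- stop_block: Bright steel V-block with a brass end stop, 0.45 kg, loose. Origin: centre of the steel's underside. Steel 50 (x) x 40 (y) x 40 mm high; 90 degree vee along local y, apex 24 mm up; a 20 mm bar seated in it has its axis 38 mm up. The brass plate (8 thick, 46 high) closes the vee at the +y end, inner face at y = +20 mm. Grip across x (50 mm), TCP about 28 mm above the underside.
- plain_block: Bright ground-steel plain V-block, matched to the other: 50 (x) x 40 (y) x 40 mm high, same vee along local y, no stop, 0.40 kg, loose. Origin: centre of its underside. Grip it across local x.
- bar: Polished steel bar, 20 mm diameter, 180 mm long, 0.35 kg, loose; a thin dark ring near each end. Origin: its centre; local y is its axis (ends alike; it may roll). It starts level, axis 75 mm above the table, in the rack's two spring clips, 60 mm either side of its centre. Grip it in the middle, from above, across its diameter, fingers along the rack's x.
- rack: Grey bench rack left of the monitor (whose corner overhangs the way there: reach round it near the base), fixed: base 70 x 200 x 8 mm, posts 97 mm high at local y = +-60 mm, each with a C-shaped spring clip. Origin: at table height under the bar's centre; clip mouths face local -x (front). Pulled level along -x with 10 to 20 N the bar snaps out, clear after 20 mm: pull 35 mm before lifting.
- gauge: Dial gauge on a stand, 0.65 kg, loose: blue base 62 x 50 x 46 mm, 14 mm square column up to 170 mm, arm at 98 mm reaching forward (local -x) to a white dial, top 126 mm up. Origin: on the column's axis at the underside; base from local x = -15 to +47 mm. Grip the column above the arm, across local y, TCP 150 mm above the underside; carry it clear of the laser housing on the right (245 mm high).
- stylus_foot (a point): Underside of the dial gauge's stylus, a flat round foot of 12 mm diameter that points down from the dial; at local x = -55 mm, y = 0, 45 mm above the gauge's underside while free. (The top of the bar seated in the V-blocks lies 48 mm above the plate.)
- stylus (a joint): The stylus's upward travel: 0 m hanging free, 0.003 when the gauge stands on the plate with the stylus on the bar, 0.010 at its upper stop. Soft spring, below 1 N.
- odd_block: Dull grey cast V-block, about 60 x 60 x 40 mm, loose, not part of the job; leave it alone. Origin: centre of its underside.

How it is judged (in metres and radians):
On the way, in this order (a step that is already met when the one before it is completed fails the run):
1. both V-blocks stand on the plate in line along its length, stop block on the left with its stop outward, 120 mm apart (z of stop_block in the frame of plate between 0.036 and 0.044 m and z of plain_block in the frame of plate between 0.036 and 0.044 m and x of stop_block in the frame of plate between -0.056 and 0.056 m and x of plain_block in the frame of plate between -0.056 and 0.056 m and y of stop_block in the frame of plate between 0.02 and 0.1 m and y of plain_block in the frame of plate between -0.106 and -0.02 m and y of plain_block in the frame of stop_block between -0.135 and -0.105 m and x of plain_block in the frame of stop_block between -0.01 and 0.01 m and angle between the y axis of stop_block and the y axis of plate, either way round below 0.15 rad and angle between the y axis of stop_block and the y axis of plain_block, either way round below 0.1 rad and angle between each of stop_block, plain_block's own z axis and vertical below 0.05 rad), for 0.2 s.
2. the bar has come straight forward out of its clips (x of bar in the frame of rack between -0.12 and -0.02 m and y of bar in the frame of rack between -0.04 and 0.04 m and z of bar in the frame of rack between 0.055 and 0.095 m), for 0.04 s.
3. the bar lies in both vees, one end close to the brass stop (all of step 1 and x of bar in the frame of stop_block between -0.006 and 0.006 m and z of bar in the frame of stop_block between 0.034 and 0.043 m and y of bar in the frame of stop_block between -0.084 and -0.066 m and x of bar in the frame of plain_block between -0.006 and 0.006 m and z of bar in the frame of plain_block between 0.034 and 0.043 m and angle between the y axis of bar and the y axis of stop_block, either way round below 0.1 rad), for 0.2 s.
4. the dial gauge stands on the plate behind the bar with its stylus on the bar midway between the V-blocks (all of step 3 and value of joint stylus between 0.001 and 0.009 m and y of stylus_foot in the frame of stop_block between -0.075 and -0.045 m and x of stylus_foot in the frame of stop_block between -0.012 and 0.012 m and z of gauge in the frame of plate between 0.036 and 0.044 m and angle between gauge's own z axis and vertical below 0.05 rad and x of gauge in the frame of stop_block above 0.03 m), for 0.2 s.
At the end, for the whole second after the job is handed in: V-blocks flat on the plate, in line within 10 mm, 105 to 135 mm apart, brass stop at the outer left; bar seated in both vees, its end 0 to 14 mm from the stop; gauge upright on the plate behind, stylus pushed up 1 to 9 mm by the bar, within 15 mm of midway; all released and at rest (all of step 4 and linear speed of each of stop_block, plain_block, bar, gauge below 0.02 m/s); the robot touches nothing.
It fails at once if the odd V-block is shifted by more than 20 mm (distance of odd_block from where it was at the start of the episode above 0.02 m).
It fails at once if the dial gauge is tipped by more than 0.4 rad (angle between gauge's own z axis and vertical above 0.4 rad).
It fails at once if the stylus is driven to the end of its travel (value of joint stylus above 0.0095 m).
It also fails if it takes over 115 s, if anything falls off the work surface, if the arm or the gripper's body presses on something with over 40 N, if the wrist force passes 120 N, or if a joint passes its speed limit or range.

ROBOT

A 6-joint arm with a two-finger parallel gripper is mounted at the origin on a cart in front of the work surface, level with it; the furniture and walls round the work are solid. World frame = base frame: x ahead of the robot, y to its left, z up, the work surface at z = 0. Lengths are in mm, angles in degrees, forces in N, time in s.
With the tool pointing down it reaches from about 350 to 775 mm from the base axis. Payload 7.3 kg.
Tool frame: the origin (TCP) lies between the finger pads, 19 mm behind the fingertips; this is the grasp point; z points along the fingers, y is the line along which they close (so a half turn about z gives the same grasp; the last joint's range is limited). The gripper opens to 92 mm and grips with 3 to 60 N. Pads are 19 mm wide; open, the fingers measure 130 mm over their backs; the gripper's body (75 mm by 190 mm) begins 47 mm behind the grasp point.
Start: joints at [-84.168, 19.595, 87.324, -0, 73.075, -8.365], TCP at [128.789, -508.976, 245.541] pointing down, gripper open.
Joint ranges: [-145.02, 145.02], [-44.19, 115.74], [2.07, 154.8], [-57.11, 237.11], [16.16, 152.29], [-177.93, 177.93]. Speed limits (degrees/s): [147.25, 147.25, 180, 180, 180, 180].

INTERFACE

Orientations are given as a 3x3 rotation matrix whose columns are the frame's x, y, z axes.
In Python, from rig import bot, vision, workorder gives the robot as it stands. The module is installed in compiled form; this text tells all that it offers.
- The arm moves only by the tool drive_tool, never from a script. Its argument "commands" is a list of rows, each a list of 7 numbers: the shift along the tool's x, y, z in mm, then the turn, a rotation vector about the tool's x, y, z in degrees, then the opening, from -1 (shut) to 1 (fully open). In form: [[dx, dy, dz, wx, wy, wz, jaw], ...]. A call has 1 to 20 rows; each row is the pose to reach, as a shift and turn from the pose commanded when the call began, along the tool's axes at that moment; what a row does not reach only later rows make up. A row lasts 1/10 s, in which the tool goes at most 50 mm and 8.59 degrees, less where a joint would pass 70% of its speed; a pose out of reach is approached as far as the arm can. A call with a gripper value outside its range is refused whole. The fingers move at their own pace and stop on an object; the grip force is fixed at half the most. Time passes only in rows, so rows that repeat a pose let the fingers close. It gives the time, the measured TCP pose, the force, the opening and the grip force at its end, in the units of the state.
- bot.get_obs(): the state, without advancing time (a new reading comes with each control period).
- vision.snapshot(name): name is "scene" or "side" or "wrist"; returns a dict with "pixels" (400x640x3 uint8, blue, green, red), "range_z" (400x640 float32, mm along the optical axis (not along the pixel's ray), 0 where there is no reading), "fx", "fy", "cx", "cy" (pixels), "position" and "rotation" of the camera in the world. Camera axes: x right, y down, z forward; pixel columns grow to the right and rows downward; lengths in mm; the calibration is good to about 2 mm. The wrist camera is an equidistant fisheye: a pixel r from the principal point sees the ray r / f radians off the axis. A picture is of the moment at which its call begins.
- workorder.sign_off(): hands the job in; it is judged then, once.
Trained networks look in the newest picture that a camera, given by its name, has taken for a name from the list of things; names that differ only in an ending like _2 or _b are one class to them, and where a whole thing is asked for, a point or a joint stands for the part that bears it (a point fixed in the world has none). Each returns a list of dicts, best first, with "conf" (0 to 1); they miss things now and then, are a little off and sometimes report something else, mostly with a low value. They report only what shows in the picture. A call takes as long as a camera call.
- vision.outline_of(camera, name): "pixels" (400x640 bool, what is visible of it) and "extent" ([left, top, right, bottom] in pixels, round what is visible of it).
The state is a dict: "t": time; "joint_pos": joint angles; "dq": joint speeds; "effort": joint torques, N m; "tcp_pos": TCP position; "orientation": TCP orientation; "contact_force": force on the tool from outside, world axes, zero at the start; "torque": the same for the moment, N m; "width": finger opening in mm; "grip_force": force on a finger pad.
Only numpy, scipy, OpenCV 4.12 (cv2) and the standard library are available. Lean on these libraries where they do the work, as an engineer would, in place of code of your own. Each camera call takes 0.05 s, during which the arm holds its last target. There are 200 camera calls.

## Working session

There is one attempt and no reset: what is moved stays moved. The work goes in short steps, Python scripts to look and compute and a tool call to move; the robot and the scene stay as the last step left them, time stands still between calls to the robot, and variables do not carry over. Pictures are saved under pics/ and viewed, at most 14 in all, crops included, and the job is handed in when it is done.

Besides the shell and the picture viewer there is one more tool, called after "Call:" as name([rows], argument=value, ...), one row to a line, values as JSON. drive_tool: Moves the arm, as the interface text tells. Its arguments: {"type":"object","properties":{"commands":{"type":"array","items":{"type":"array","items":{"type":"number"}}}},"required":["commands"]}

```bash
mkdir -p pics; cat > h.py <<'E'
import numpy as np, cv2
from rig import bot, vision, workorder
def pts(s, mask=None):
    Z=s["range_z"]; v,u=np.mgrid[0:400,0:640]
    m=(Z>0) if mask is None else (Z>0)&mask
    u,v,z=u[m],v[m],Z[m]
    P=np.stack([(u-s["cx"])/s["fx"]*z,(v-s["cy"])/s["fy"]*z,z],1)
    return P@np.array(s["rotation"]).T+np.array(s["position"])
def save(s,n): cv2.imwrite("pics/"+n+".png",s["pixels"])
def look(cam,names,shrink=1):
    s=vision.snapshot(cam); out={}
    for n in names:
        r=vision.outline_of(cam,n)
        if r: 
            m=r[0]["pixels"].astype(np.uint8)
            if shrink: m=cv2.erode(m,np.ones((3,3)))
            out[n]=(r[0]["conf"],r[0]["extent"],pts(s,m>0))
        else: out[n]=None
    return s,out
E
python3 - <<'E'
from h import *
for c in ("scene","side"):
    s,o=look(c,["plate","stop_block","plain_block","bar","rack","gauge","odd_block"]); save(s,c+"0")
    print(c,np.round(s["position"]),np.round(s["rotation"],2).tolist(),s["fx"])
    for n,x in o.items():
        if x:
            P=x[2]; print(n,round(x[0],2),x[1],len(P),np.round(np.percentile(P,[2,50,98],axis=0)).tolist() if len(P) else 0)
        else: print(n,None)
E
```

```text
scene [-10. 740. 764.] [[-0.89, -0.25, 0.37], [-0.45, 0.55, -0.71], [-0.02, -0.8, -0.6]] 422.91897539380966
plate None
stop_block 0.79 [345.2, 172.3, 367.5, 193.2] 231 [[374.0, -305.0, 6.0], [396.0, -267.0, 30.0], [419.0, -257.0, 47.0]]
plain_block 0.66 [279.6, 256.4, 307.2, 286.7] 420 [[373.0, 111.0, 7.0], [393.0, 137.0, 29.0], [420.0, 150.0, 42.0]]
bar 0.89 [230.0, 284.4, 272.2, 362.2] 464 [[339.0, 251.0, 75.0], [360.0, 347.0, 83.0], [385.0, 416.0, 87.0]]
rack 0.91 [215.8, 284.4, 276.2, 384.1] 1872 [[336.0, 244.0, 6.0], [369.0, 376.0, 9.0], [426.0, 429.0, 93.0]]
gauge 0.95 [353.2, 125.8, 381.8, 177.0] 480 [[368.0, -392.0, 10.0], [391.0, -367.0, 47.0], [432.0, -349.0, 163.0]]
odd_block 0.58 [374.6, 142.7, 382.4, 157.0] 7 [[401.0, -498.0, 11.0], [406.0, -480.0, 15.0], [409.0, -470.0, 35.0]]
side [ -131. -1304.  1042.] [[0.91, -0.23, 0.33], [-0.41, -0.53, 0.74], [0.0, -0.81, -0.58]] 507.97526710866606
plate 0.89 [292.2, 185.7, 362.9, 243.9] 2251 [[380.0, -184.0, 16.0], [461.0, -78.0, 38.0], [547.0, 62.0, 43.0]]
stop_block 0.69 [330.3, 247.9, 344.1, 274.2] 111 [[389.0, -319.0, 9.0], [408.0, -281.0, 31.0], [424.0, -266.0, 48.0]]
plain_block 0.43 [290.7, 184.5, 295.1, 195.1] 7 [[411.0, 102.0, 25.0], [414.0, 105.0, 32.0], [418.0, 108.0, 36.0]]
bar None
rack 0.36 [328.1, 240.0, 367.2, 291.7] 767 [[330.0, -411.0, 9.0], [390.0, -387.0, 47.0], [431.0, -363.0, 162.0]]
gauge None
odd_block 0.82 [351.8, 293.9, 377.7, 326.2] 365 [[356.0, -525.0, 2.0], [383.0, -501.0, 28.0], [411.0, -470.0, 40.0]]
```

View pics/scene0.png

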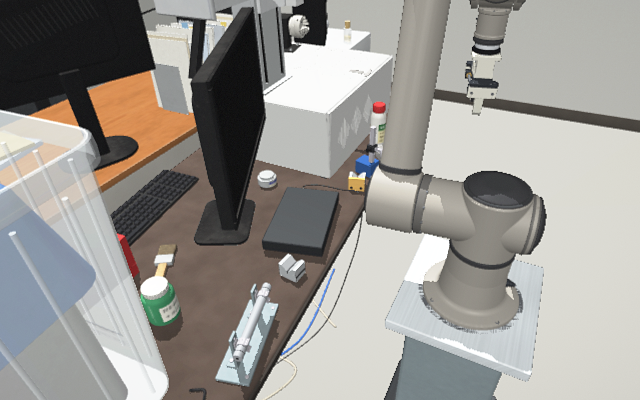

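View pics/side0.png

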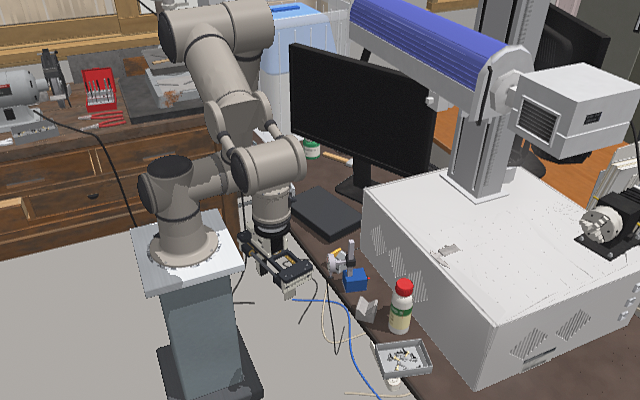

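The scene view shows the plate at (300,220), the plain block at (292,268), the brass stop block at (356,182), the gauge at (368,160) and the rack with the bar at (247,330). The side view shows the gauge at (350,270), the odd block at (365,308), and the laser housing to the right of them.

```bash
cat >> h.py <<'E'
_p=pts
def pts(s,mask=None):
    if not s.get("_w"): return _p(s,mask)
    Z=s["range_z"]; v,u=np.mgrid[0:400,0:640]
    m=(Z>0) if mask is None else (Z>0)&mask
    u,v,z=u[m],v[m],Z[m]
    a=(u-s["cx"])/s["fx"]; b=(v-s["cy"])/s["fy"]; r=np.hypot(a,b)+1e-9
    k=np.tan(r)/r*z
    P=np.stack([a*k,b*k,z],1)[r<1.4]
    return P@np.array(s["rotation"]).T+np.array(s["position"])
_snap=vision.snapshot
def snap(c):
    s=dict(_snap(c)); s["_w"]=c=="wrist"; return s
def look(cam,names,shrink=1):
    s=snap(cam); out={}
    for n in names:
        r=vision.outline_of(cam,n)
        if r:
            m=r[0]["pixels"].astype(np.uint8)
            if shrink: m=cv2.erode(m,np.ones((3,3)))
            out[n]=(r[0]["conf"],r[0]["extent"],pts(s,m>0))
        else: out[n]=None
    return s,out
def rect(P,lo,hi):
    Q=P[(P[:,2]>lo)&(P[:,2]<hi)][:,:2].astype(np.float32)
    r=cv2.minAreaRect(Q); return len(Q),np.round(r[0],1),np.round(r[1],1),round(r[2],1)
def rep(o):
    for n,x in o.items():
        if x and len(x[2]): print(n,round(x[0],2),[int(k) for k in x[1]],len(x[2]),np.round(np.percentile(x[2],[2,50,98],axis=0)).tolist())
        else: print(n,x and x[0])
E
python3 - <<'E'
from h import *
for c in ("scene","side"):
    s=snap(c); P=pts(s); b=(P[:,0]>340)&(P[:,0]<600)&(P[:,1]>-230)&(P[:,1]<100)
    P=P[b]; print(c,rect(P,34,44))
s,o=look("wrist",["plate","stop_block","gauge","odd_block"]); save(s,"w0"); rep(o)
print(np.round(s["position"]),np.round(s["rotation"],2).tolist(),s["fx"],bot.get_obs()["t"])
print(np.round(bot.get_obs()["orientation"],3).tolist())
E
```

```text
scene (3358, array([463.9, -48.6]), array([159.8, 256.6]), 15.0)
side (1938, array([466.9, -50.2]), array([165.1, 253.1]), 14.4)
plate None
stop_block None
gauge None
odd_block None
[ 201. -490.  384.] [[0.25, -0.93, -0.27], [-0.97, -0.24, -0.07], [0.0, 0.28, -0.96]] 309.70691628693146 1.15
[[0.969, 0.245, 0.0], [0.245, -0.969, -0.0], [0.0, 0.0, -1.0]]
```

View pics/w0.png

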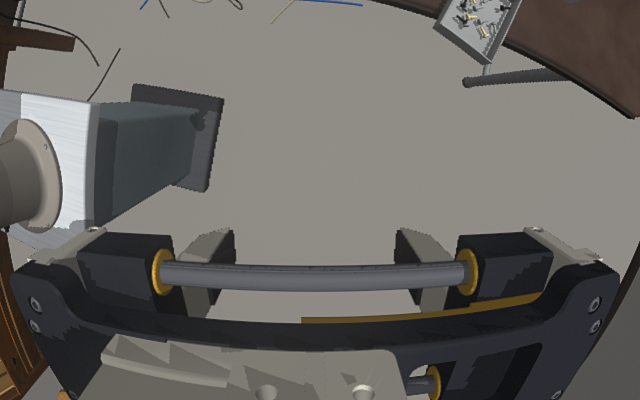

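The wrist view shows only the floor and fingers: it isn't over the work yet. I'll go above the stop block.

Call:
drive_tool([
  [253,-182,-70,0,0,0,1],
  [253,-182,-70,0,0,0,1],
  [253,-182,-70,0,0,0,1],
  [253,-182,-70,0,0,0,1],
  [253,-182,-70,0,0,0,1],
  [253,-182,-70,0,0,0,1],
  [253,-182,-70,0,0,0,1],
  [253,-182,-70,0,0,0,1],
  [253,-182,-70,0,0,0,1],
])

```text
t: 2.05
tcp_pos: [329.3, -270.5, 315.5]
orientation: [[0.969, 0.246, -0.0], [0.246, -0.969, -0.001], [-0.0, 0.0, -1.0]]
contact_force: [0.3, -0.5, 0.4]
width: 92.1
grip_force: 0.0
```

```bash
cat >> h.py <<'E'
def go(x,y,z,h=None):
    "numbers of a move to world x,y,z with tool-x heading h (deg), tool down"
    q=bot.get_obs(); R=np.array(q["orientation"]); d=R.T@(np.array([x,y,z])-q["tcp_pos"])
    h0=np.degrees(np.arctan2(R[1,0],R[0,0])); w=0 if h is None else (h0-h+180)%360-180
    print("go",np.round(d,1),"wz",round(w,1),"rows",int(np.ceil(max(np.linalg.norm(d)/50,abs(w)/8.59))))
def st():
    q=bot.get_obs(); R=np.array(q["orientation"])
    print("t",round(q["t"],2),"tcp",np.round(q["tcp_pos"],1),"head",round(float(np.degrees(np.arctan2(R[1,0],R[0,0]))),1),"F",np.round(q["contact_force"],1),"w",round(q["width"],1),round(q["grip_force"],1),"j",np.round(q["joint_pos"]))
E
python3 - <<'E'
from h import *
st()
s,o=look("wrist",["plate","stop_block","gauge","odd_block"]); save(s,"w1"); rep(o)
for n,lo,hi in (("plate",37,60),("stop_block",36,60),("gauge",40,52)):
    if o[n]: print(n,rect(o[n][2],lo,hi))
E
```

```text
t 2.05 tcp [ 329.3 -270.5  315.5] head 14.3 F [ 0.3 -0.5  0.4] w 92.1 0.0 j [-50.   6.  94.  -0.  80.  26.]
plate 0.96 [114, 0, 275, 99] 14149 [[379.0, -174.0, 37.0], [457.0, -61.0, 39.0], [524.0, 68.0, 41.0]]
stop_block None
gauge 0.65 [374, 102, 443, 199] 2732 [[338.0, -400.0, 21.0], [397.0, -367.0, 102.0], [440.0, -341.0, 169.0]]
odd_block None
plate (13831, array([466.4, -49.2]), array([158.5, 247.8]), 14.7)
gauge (988, array([ 410.8, -378.4]), array([48.2, 62.7]), 75.7)
```

View pics/w1.png

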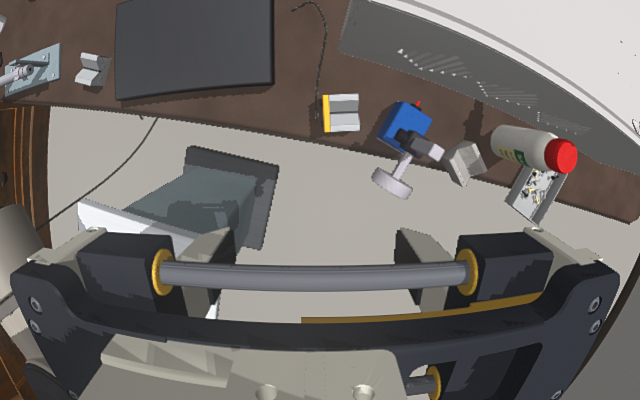

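The wrist view shows the stop block at (340,113) with its brass on the left, the gauge at (405,140), the odd block at (465,162), and the plate at (195,45). I'll measure the block from its points.

```bash
python3 - <<'E'
from h import *
s=snap("wrist"); P=pts(s)
full=np.full((400,640),True); Z=s["range_z"]
def win(u0,v0,u1,v1):
    m=np.zeros((400,640),bool); m[v0:v1,u0:u1]=1; return m
m=win(312,85,368,140); Q=pts(s,m); 
print(rect(Q,20,60),rect(Q,38,43),rect(Q,43.5,55))
hsv=cv2.cvtColor(s["pixels"],cv2.COLOR_BGR2HSV)
br=m&(hsv[...,0]>15)&(hsv[...,0]<35)&(hsv[...,1]>120); B=pts(s,br); print(rect(B,42,60))
print("plain rough",rect(pts(s,win(65,45,118,95)),36,60))
st()
E
```

```text
(1342, array([ 406.5, -286.8]), array([50.2, 48.8]), 17.2) (405, array([ 406.4, -286.8]), array([50.3, 48.5]), 17.7) (226, array([ 400.4, -267.7]), array([49.4,  8.3]), 18.7)
(231, array([ 400.3, -267.5]), array([49.3,  8.1]), 17.7)
plain rough (438, array([409.4,  96.4]), array([102.6,  74. ]), 84.7)
t 2.35 tcp [ 328.9 -271.2  315.2] head 14.1 F [-0.1 -0.3  0.2] w 91.5 0.0 j [-50.   6.  94.  -0.  80.  26.]
```

```bash
python3 - <<'E'
from h import *
s=snap("wrist")
m=np.zeros((400,640),bool); m[95:205,368:450]=1; P=pts(s,m); P=P[P[:,2]>60]
c=np.array([407.7,-290.6]); a=np.radians(107.7); X=np.array([np.cos(a),np.sin(a)]); Y=np.array([np.cos(a-np.pi/2),np.sin(a-np.pi/2)])
print("gauge >60 rel grip: tx max/min",np.round([(P[:,:2]-c)@X]).max(),"ty",np.round(np.percentile((P[:,:2]-c)@Y,[0,50,100])))
for lo,hi in((60,95),(95,104),(106,130),(140,175)):
    Q=P[(P[:,2]>lo)&(P[:,2]<hi)]; print(lo,hi,len(Q),np.round(np.percentile(Q,[1,50,99],axis=0)).tolist(), "closest tx",round(float(((Q[:,:2]-c)@X).max())))
A=np.vstack([pts(snap(k)) for k in("scene","side","wrist")])
B=A[(A[:,2]>70)&(abs(A[:,0]-450)<200)&(A[:,1]>-340)&(A[:,1]<-230)]; print("near housing x min",np.percentile(B[:,0],1) if len(B) else None)
# monitor: lowest-x points by y bin
M=A[(A[:,2]>90)&(A[:,2]<450)&(A[:,0]>380)&(A[:,0]<900)]
for y in range(-200,500,50):
    q=M[(M[:,1]>=y)&(M[:,1]<y+50)]; 
    if len(q): i=q[:,0].argsort()[min(20,len(q)-1)]; print(y,np.round(q[i]))
go(407.7,-290.6,170,107.7)
E
```

```text
gauge >60 rel grip: tx max/min -23.0 ty [-103.  -52.  -19.]
60 95 55 [[344.0, -382.0, 82.0], [361.0, -363.0, 93.0], [409.0, -338.0, 95.0]] closest tx -24
95 104 420 [[343.0, -381.0, 95.0], [370.0, -365.0, 102.0], [407.0, -337.0, 104.0]] closest tx -23
106 130 906 [[331.0, -385.0, 106.0], [348.0, -366.0, 118.0], [407.0, -339.0, 128.0]] closest tx -24
140 175 318 [[387.0, -383.0, 141.0], [395.0, -371.0, 168.0], [403.0, -367.0, 171.0]] closest tx -68
near housing x min 284.6021153872667
-200 [ 649. -155.  209.]
-150 [ 625. -100.  373.]
-100 [601. -52. 382.]
-50 [576.  -9. 205.]
0 [551.  39. 230.]
50 [526.  99. 329.]
100 [502. 149. 295.]
150 [477. 200. 347.]
200 [459. 228. 201.]
250 [400. 278.  97.]
300 [584. 349.  95.]
350 [574. 362.  91.]
450 [444. 500. 447.]
go [ 71.2  38.5 145.4] wz -93.5 rows 11
```

```bash
python3 - <<'E'
from h import *
A=np.vstack([pts(snap(k)) for k in("scene","side","wrist")])
B=A[(A[:,2]>60)&(A[:,2]<250)&(A[:,0]>420)]
for y in range(-560,-140,40):
    q=B[(B[:,1]>=y)&(B[:,1]<y+40)]
    if len(q)>20: print(y,np.round(np.sort(q[:,0])[[5,20,60] if len(q)>60 else [5,10,20]]))
g=[405+0,0]
go(405.5,-284,150,99)
E
```

```text
-560 [420. 421. 422.]
-520 [482. 483. 484.]
-480 [482. 483. 484.]
-440 [483. 483. 484.]
-400 [482. 483. 484.]
-360 [483. 483. 484.]
-320 [482. 483. 484.]
-280 [483. 484. 485.]
-240 [675. 677. 682.]
-200 [654. 657. 661.]
-160 [632. 636. 641.]
go [ 70.5  31.7 165.5] wz -84.8 rows 10
```

```bash
python3 - <<'E'
from h import *
W=snap("wrist"); S=snap("side"); A=np.vstack([pts(snap("scene")),pts(S),pts(W)])
T=A[abs(A[:,2])<6]
for y in (-330,-280,-240): q=T[abs(T[:,1]-y)<15]; print("edge",y,np.round(np.percentile(q[:,0],1)))
H=A[(A[:,2]>60)&(A[:,2]<240)&(A[:,0]>480)&(A[:,0]<560)&(A[:,1]<-150)]; print("housing ymax",np.percentile(H[:,1],[50,98,99.5]))
q=bot.get_obs(); R=np.array(q["orientation"]); G=(pts(W)-q["tcp_pos"])@R
G=G[(abs(G[:,1])<130)&(abs(G[:,0])<110)&(G[:,2]<25)]
for z in range(-150,25,10):
    g=G[(G[:,2]>=z)&(G[:,2]<z+10)]
    if len(g): print(z,len(g),np.round(g.min(0)[:2]),np.round(g.max(0)[:2]))
go(349.5,-287,90,98)
E
```

```text
edge -330 357.0
edge -280 354.0
edge -240 353.0
housing ymax [-446.02447224 -260.75897658 -259.0779523 ]
-110 800 [ 20. -51.] [27. 16.]
-100 11171 [  0. -86.] [37. 89.]
-90 31392 [-21. -96.] [38. 95.]
-80 6855 [-31. -95.] [38. 95.]
-70 18985 [-36. -93.] [38. 93.]
-60 4137 [-36. -87.] [38. 87.]
-50 802 [-32. -86.] [38. 85.]
-40 512 [-10. -50.] [ 9. 48.]
-30 620 [-11. -64.] [12. 63.]
-20 841 [ -9. -64.] [12. 64.]
-10 772 [ -0. -64.] [12. 63.]
0 729 [ -6. -63.] [12. 62.]
10 518 [-10. -59.] [12. 58.]
20 8 [ -6. -49.] [10. 46.]
go [ 15.4  20.9 225.5] wz -83.8 rows 10
```

Call:
drive_tool([
  [15,21,115,0,0,-84,1],
  [15,21,115,0,0,-84,1],
  [15,21,115,0,0,-84,1],
  [15,21,115,0,0,-84,1],
  [15,21,115,0,0,-84,1],
  [15,21,115,0,0,-84,1],
  [15,21,115,0,0,-84,1],
  [15,21,115,0,0,-84,1],
  [15,21,115,0,0,-84,1],
  [15,21,115,0,0,-84,1],
  [15,21,225,0,0,-84,1],
  [15,21,225,0,0,-84,1],
  [15,21,225,0,0,-84,1],
])

```text
t: 4.15
tcp_pos: [347.1, -284.8, 86.7]
orientation: [[-0.143, 0.99, -0.006], [0.99, 0.143, 0.006], [0.007, -0.005, -1.0]]
contact_force: [0.4, 0.7, 0.5]
width: 91.6
grip_force: 0.0
```

```bash
python3 - <<'E'
from h import *
st(); go(349.5,-287,54,98)
s=snap("wrist"); save(s,"w2")
E
```

```text
t 4.15 tcp [ 347.1 -284.8   86.7] head 98.2 F [0.4 0.7 0.5] w 91.6 0.0 j [-49.  24. 110.  -0.  46. -57.]
go [-2.7  2.2 32.7] wz 0.2 rows 1
```

View pics/w2.png

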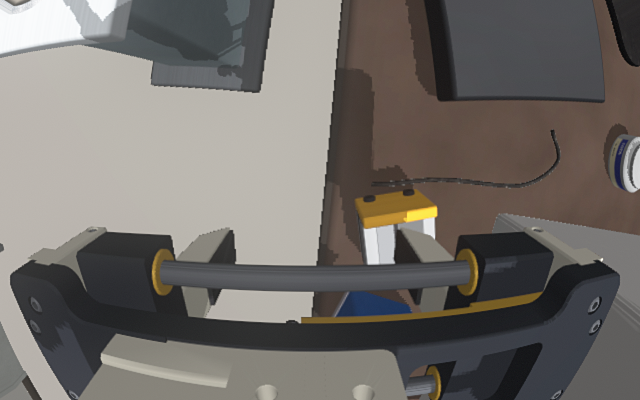

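The right finger hovers over the block's vee (brass at (398,208)). Descend, then drag towards the robot.

Call:
drive_tool([
  [-3,2,15,0,0,0,1],
  [-3,2,28,0,0,0,1],
  [-3,2,30,0,0,0,1],
  [-3,2,32,0,0,0,1],
  [-3,2,32,0,0,0,1],
])

```text
t: 4.7
tcp_pos: [352.2, -290.5, 59.7]
orientation: [[-0.143, 0.99, 0.001], [0.99, 0.143, -0.002], [-0.002, 0.001, -1.0]]
contact_force: [-0.1, 0.2, -0.5]
width: 92.1
grip_force: 0.3
```

Call:
drive_tool([
  [3,-2,4,0,0,0,1],
  [3,-2,6,0,0,0,1],
  [3,-2,6,0,0,0,1],
  [3,-10,6,0,0,0,1],
  [3,-18,6,0,0,0,1],
  [3,-26,6,0,0,0,1],
  [3,-32,6,0,0,0,1],
  [3,-32,6,0,0,0,1],
  [3,-32,6,0,0,0,1],
])

```text
t: 5.6
tcp_pos: [320.4, -293.3, 54.5]
orientation: [[-0.142, 0.99, 0.004], [0.99, 0.142, -0.005], [-0.005, 0.003, -1.0]]
contact_force: [2.4, 0.1, 20.7]
width: 91.8
grip_force: 10.1
```

```bash
cat >> h.py <<'E'
def blk(s,x,y,r=50):
    P=pts(s); Q=P[(np.hypot(P[:,0]-x,P[:,1]-y)<r)]; return Q
E
python3 - <<'E'
from h import *
st(); s=snap("side")
P=blk(s,385,-290,45); print(rect(P,15,60))
s=snap("scene"); P=blk(s,385,-290,45); print(rect(P,15,60))
s=snap("wrist");save(s,"w3"); m=np.zeros((400,640),bool); m[150:300,340:450]=1
hsv=cv2.cvtColor(s["pixels"],cv2.COLOR_BGR2HSV)
B=pts(s,m&(hsv[...,0]>15)&(hsv[...,0]<35)&(hsv[...,1]>120)); print(rect(B,40,52))
E
```

```text
t 5.6 tcp [ 320.4 -293.3   54.5] head 98.1 F [ 2.4  0.1 20.7] w 91.8 10.1 j [-53.  26. 115.   0.  39. -61.]
(147, array([ 375.7, -290.4]), array([53.5, 53.3]), 22.9)
(257, array([ 380.8, -285.1]), array([55.9, 52.7]), 19.5)
(1213, array([ 368.1, -270. ]), array([51.1,  8.8]), 20.1)
```

View pics/w3.png

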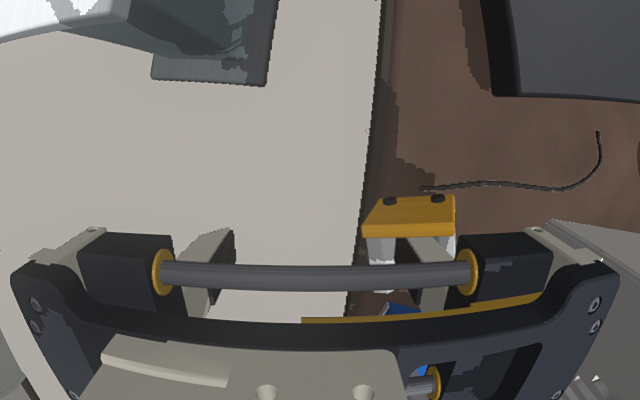

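```bash
python3 - <<'E'
from h import *
go(367,-290,90,105); go(367,-290,28,105)
E
```

```text
go [ -3.6  46.6 -35.3] wz -6.8 rows 2
go [-3.3 46.4 26.7] wz -6.8 rows 2
```

Call:
drive_tool([
  [0,2,-38,0,0,0,1],
  [0,2,-38,0,0,0,1],
  [-3,46,-38,0,0,-7,1],
  [-3,46,-38,0,0,-7,1],
  [-3,46,-38,0,0,-7,1],
  [-3,46,-5,0,0,-7,1],
  [-3,46,26,0,0,-7,1],
  [-3,46,26,0,0,-7,1],
  [-3,46,26,0,0,-7,1],
  [-3,46,26,0,0,-7,-1],
  [-3,46,26,0,0,-7,-1],
  [-3,46,26,0,0,-7,-1],
  [-3,46,26,0,0,-7,-1],
  [-3,46,26,0,0,-7,-1],
  [-3,46,26,0,0,-7,-1],
  [-3,46,26,0,0,-7,-1],
])

```text
t: 7.35
tcp_pos: [365.9, -288.2, 27.0]
orientation: [[-0.262, 0.965, 0.001], [0.965, 0.262, -0.001], [-0.001, 0.001, -1.0]]
contact_force: [4.6, 1.5, 6.4]
width: 49.9
grip_force: 30.0
```

Call:
drive_tool([
  [0,0,-50,0,0,0,-1],
  [0,0,-100,0,0,0,-1],
  [0,0,-130,0,0,0,-1],
  [0,0,-130,0,0,0,-1],
  [0,0,-130,0,0,0,-1],
])

```text
t: 7.85
tcp_pos: [364.3, -287.1, 155.5]
orientation: [[-0.262, 0.965, -0.002], [0.965, 0.262, 0.001], [0.002, -0.002, -1.0]]
contact_force: [-0.3, 0.1, -5.2]
width: 49.8
grip_force: 30.0
```

```bash
python3 - <<'E'
from h import *
st(); q=bot.get_obs(); R=np.array(q["orientation"])
s=snap("wrist")
hsv=cv2.cvtColor(s["pixels"],cv2.COLOR_BGR2HSV)
m=(hsv[...,0]>15)&(hsv[...,0]<35)&(hsv[...,1]>120); m[:, :200]=0;m[:,450:]=0;m[290:]=0
G=(pts(s,m)-q["tcp_pos"])@R; G=G[(abs(G[:,1])<40)&(G[:,0]>0)&(G[:,0]<50)]
print(len(G),np.round(np.percentile(G,[1,50,99],axis=0),1).tolist())
T=G[G[:,2]<G[:,2].min()+6][:,:2].astype(np.float32); print(cv2.minAreaRect(T))
go(420.3,0.7,150,104.7)
E
```

```text
t 7.85 tcp [ 364.3 -287.1  155.5] head 105.2 F [-0.3  0.1 -5.2] w 49.8 30.0 j [-48.  19. 104.  -0.  57. -63.]
5185 [[18.8, -26.6, -67.0], [25.9, 0.7, -16.0], [34.7, 27.4, 24.7]]
((30.55845832824707, 0.3971099853515625), (9.646838188171387, 55.06828308105469), 0.2826898694038391)
go [262.6 129.6   5.3] wz 0.5 rows 6
```

Call:
drive_tool([
  [50,25,0,0,0,0,-1],
  [262,130,5,0,0,0.5,-1],
  [262,130,5,0,0,0.5,-1],
  [262,130,5,0,0,0.5,-1],
  [262,130,5,0,0,0.5,-1],
  [262,130,5,0,0,0.5,-1],
  [262,130,5,0,0,0.5,-1],
  [262,130,5,0,0,0.5,-1],
  [262,130,50,0,0,0.5,-1],
  [262,130,70,0,0,0.5,-1],
  [262,130,70,0,0,0.5,-1],
  [262,130,70,0,0,0.5,-1],
])

```text
t: 9.1
tcp_pos: [421.8, -1.9, 86.1]
orientation: [[-0.252, 0.968, -0.002], [0.968, 0.252, 0.0], [0.001, -0.002, -1.0]]
contact_force: [-0.2, -0.8, -3.7]
width: 49.9
grip_force: 30.0
```

```bash
python3 - <<'E'
from h import *
st(); go(420.3,0.7,68,104.7)
s=snap("scene")
hsv=cv2.cvtColor(s["pixels"],cv2.COLOR_BGR2HSV)
m=(hsv[...,0]>15)&(hsv[...,0]<35)&(hsv[...,1]>120)
Q=pts(s,m);Q=Q[(np.hypot(Q[:,0]-418,Q[:,1]-20)<50)]
print(len(Q),np.round(np.percentile(Q,[2,50,98],axis=0),1).tolist())
E
```

```text
t 9.1 tcp [421.8  -1.9  86.1] head 104.6 F [-0.2 -0.8 -3.7] w 49.9 30.0 j [-11.  22. 115.  -0.  44. -25.]
go [ 2.9 -0.8 18.1] wz -0.1 rows 1
307 [[389.8, 13.3, 61.3], [413.9, 21.4, 89.1], [456.0, 28.7, 162.5]]
```

Call:
drive_tool([
  [3,-1,10,0,0,0,-1],
  [3,-1,17,0,0,0,-1],
  [3,-1,18.5,0,0,0,-1],
  [3,-1,18.5,0,0,0,-1],
  [3,-1,18.5,0,0,0,-1],
])

```text
t: 9.65
tcp_pos: [420.8, 1.5, 68.4]
orientation: [[-0.254, 0.967, 0.001], [0.967, 0.254, -0.0], [-0.001, 0.001, -1.0]]
contact_force: [0.7, -0.8, -4.6]
width: 49.8
grip_force: 30.0
```

Call:
drive_tool([
  [0,0,1,0,0,0,-1],
  [0,0,1.5,0,0,0,-1],
  [0,0,1.5,0,0,0,-1],
])

```text
t: 9.95
tcp_pos: [420.7, 1.6, 67.0]
orientation: [[-0.254, 0.967, 0.001], [0.967, 0.254, -0.0], [-0.001, 0.001, -1.0]]
contact_force: [-1.5, -0.3, 4.4]
width: 50.3
grip_force: 30.0
```

Call:
drive_tool([
  [0,0,0,0,0,0,1],
  [0,0,0,0,0,0,1],
  [0,0,0,0,0,0,1],
  [0,0,0,0,0,0,1],
  [0,0,-50,0,0,0,1],
  [0,0,-100,0,0,0,1],
  [0,0,-150,0,0,0,1],
  [10,-40,-200,0,0,0,1],
  [20,-40,-230,0,0,0,1],
  [20,-40,-230,0,0,0,1],
  [20,-40,-230,0,0,0,1],
])

```text
t: 11.05
tcp_pos: [376.8, 11.0, 297.0]
orientation: [[-0.254, 0.967, 0.002], [0.967, 0.254, -0.001], [-0.001, 0.002, -1.0]]
contact_force: [-0.1, 0.3, -0.3]
width: 91.7
grip_force: 0.0
```

```bash
python3 - <<'E'
from h import *
st()
s,o=look("wrist",["stop_block","plain_block","bar","rack","plate"]); save(s,"w4"); rep(o)
for n,lo,hi in (("plate",36,43),("stop_block",70,100),("plain_block",15,60),("plain_block",36,60)):
    if o[n]: print(n,rect(o[n][2],lo,hi))
E
```

```text
t 11.05 tcp [376.8  11.  297. ] head 104.7 F [-0.1  0.3 -0.3] w 91.7 0.0 j [-10.   1. 102.  -0.  77. -25.]
stop_block 0.79 [325, 162, 369, 209] 1553 [[394.0, -18.0, 55.0], [419.0, 8.0, 78.0], [443.0, 31.0, 86.0]]
plain_block 0.97 [332, 61, 380, 104] 1118 [[378.0, 108.0, 24.0], [403.0, 127.0, 35.0], [425.0, 146.0, 40.0]]
bar None
rack 0.84 [354, 0, 403, 20] 816 [[379.0, 233.0, 5.0], [411.0, 250.0, 7.0], [441.0, 270.0, 9.0]]
plate 0.69 [308, 130, 429, 299] 12377 [[373.0, -160.0, 37.0], [461.0, -13.0, 39.0], [531.0, 79.0, 41.0]]
plate (12312, array([466.8, -46.9]), array([158.9, 250.5]), 14.9)
stop_block (1158, array([419. ,   5.1]), array([47.4, 45.3]), 15.5)
plain_block (1118, array([401.7, 127.6]), array([39.5, 50.8]), 83.6)
plain_block (519, array([401.7, 127.2]), array([38.5, 50.7]), 84.1)
```

View pics/w4.png

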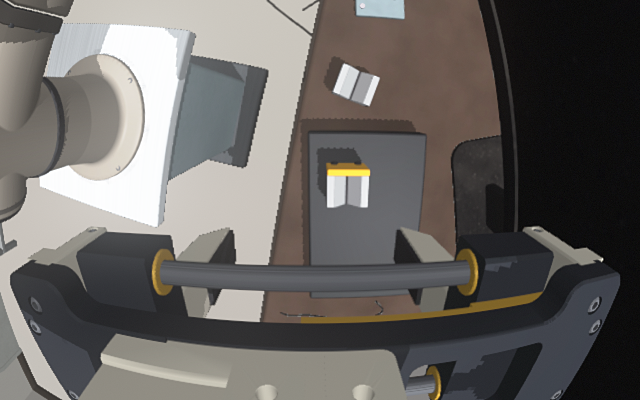

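```bash
python3 - <<'E'
from h import *
A=np.vstack([pts(snap(k)) for k in("scene","side","wrist")])
for y in range(0,280,30):
    q=A[(A[:,1]>=y)&(A[:,1]<y+30)&(A[:,0]>440)&(A[:,0]<620)&(A[:,2]>60)]
    if len(q)>30:
        l=q[q[:,2].argsort()[10]]; f=q[q[:,0].argsort()[10]]; print(y,len(q),"lowest",np.round(l),"front",np.round(f))
go(397,127.5,90,83.6);go(397,127.5,28,83.6)
E
```

```text
0 6608 lowest [442.  19.  78.] front [440.  29. 385.]
30 8074 lowest [560.  32. 196.] front [440.  31. 380.]
60 10585 lowest [542.  72. 197.] front [440.  66. 360.]
90 8114 lowest [520. 110. 196.] front [514. 116. 502.]
120 8513 lowest [513. 124. 197.] front [499. 145. 199.]
150 8843 lowest [493. 166. 196.] front [484. 179. 211.]
180 6322 lowest [472. 208. 196.] front [469. 210. 215.]
210 2967 lowest [466. 218. 197.] front [458. 227. 347.]
240 313 lowest [487. 241. 214.] front [480. 240. 446.]
go [107.6  49.5 205.9] wz 21.1 rows 5
go [107.5  49.6 267.9] wz 21.1 rows 6
```

```bash
python3 - <<'E'
from h import *
go(390,128.3,150,83.6);go(390,128.3,28,83.6)
E
```

```text
go [110.1  42.9 145.9] wz 21.1 rows 4
go [110.1  43.  267.9] wz 21.1 rows 6
```

Call:
drive_tool([
  [110,43,146,0,0,21,1],
  [110,43,146,0,0,21,1],
  [110,43,146,0,0,21,1],
  [110,43,146,0,0,21,1],
  [110,43,146,0,0,21,1],
  [110,43,146,0,0,21,1],
  [110,43,190,0,0,21,1],
  [110,43,230,0,0,21,1],
  [110,43,260,0,0,21,1],
  [110,43,267,0,0,21,1],
  [110,43,268,0,0,21,1],
  [110,43,268,0,0,21,1],
  [110,43,268,0,0,21,-1],
  [110,43,268,0,0,21,-1],
  [110,43,268,0,0,21,-1],
  [110,43,268,0,0,21,-1],
  [110,43,268,0,0,21,-1],
  [110,43,268,0,0,21,-1],
  [110,43,268,0,0,21,-1],
])

```text
t: 13.4
tcp_pos: [391.6, 128.3, 29.0]
orientation: [[0.11, 0.994, 0.003], [0.994, -0.11, 0.0], [0.001, 0.003, -1.0]]
contact_force: [4.7, -0.4, 6.1]
width: 49.8
grip_force: 30.0
```

Call:
drive_tool([
  [0,0,-50,0,0,0,-1],
  [0,0,-100,0,0,0,-1],
  [0,0,-140,0,0,0,-1],
  [0,0,-140,0,0,0,-1],
  [0,0,-140,0,0,0,-1],
])

```text
t: 13.9
tcp_pos: [389.0, 128.1, 167.7]
orientation: [[0.11, 0.994, -0.002], [0.994, -0.11, -0.0], [-0.001, -0.002, -1.0]]
contact_force: [-0.9, -0.1, -4.1]
width: 49.7
grip_force: 30.0
```

```bash
python3 - <<'E'
from h import *
st(); q=bot.get_obs(); R=np.array(q["orientation"])
s=snap("scene"); Q=pts(s); G=(Q-q["tcp_pos"])@R; g=G[(abs(G[:,0])<40)&(abs(G[:,1])<24)&(G[:,2]>-10)&(G[:,2]<30)]
print("block tx range",np.percentile(g[:,0],[1,5,50,95,99]),"z",np.percentile(g[:,2],[1,99]))
go(451.2,-114.7,150,105); go(451.2,-114.7,68.4,105)
E
```

```text
t 13.9 tcp [389.  128.1 167.7] head 83.7 F [-0.9 -0.1 -4.1] w 49.7 30.0 j [  7.  13. 111.   0.  56.  14.]
block tx range [-15.47576283 -10.71502152  19.00377258  21.40769178  21.86358352] z [-9.82813893 27.56179515]
go [-234.4   89.1   16.7] wz -21.3 rows 6
go [-234.3   89.4   98.3] wz -21.3 rows 6
```

Call:
drive_tool([
  [-40,15,0,0,0,-3,-1],
  [-234,89,15,0,0,-21,-1],
  [-234,89,15,0,0,-21,-1],
  [-234,89,15,0,0,-21,-1],
  [-234,89,15,0,0,-21,-1],
  [-234,89,15,0,0,-21,-1],
  [-234,89,15,0,0,-21,-1],
  [-234,89,60,0,0,-21,-1],
  [-234,89,90,0,0,-21,-1],
  [-234,89,92,0,0,-21,-1],
  [-234,89,92,0,0,-21,-1],
  [-234,89,92,0,0,-21,-1],
])

```text
t: 15.15
tcp_pos: [453.7, -114.0, 77.3]
orientation: [[-0.254, 0.967, 0.001], [0.967, 0.254, -0.0], [-0.001, 0.001, -1.0]]
contact_force: [-1.4, 0.6, -3.9]
width: 49.9
grip_force: 30.0
```

```bash
python3 - <<'E'
from h import *
st(); go(451.2,-114.7,68.4,105)
E
```

```text
t 15.15 tcp [ 453.7 -114.    77.3] head 104.7 F [-1.4  0.6 -3.9] w 49.9 30.0 j [-24.  26. 108.  -0.  45. -38.]
go [-0.1 -2.6  8.9] wz -0.3 rows 1
```

Call:
drive_tool([
  [0,-3,4,0,0,0,-1],
  [0,-3,7,0,0,0,-1],
  [0,-3,8,0,0,0,-1],
  [0,-3,9,0,0,0,-1],
  [0,-3,9,0,0,0,-1],
])

```text
t: 15.65
tcp_pos: [450.2, -115.0, 69.0]
orientation: [[-0.254, 0.967, 0.001], [0.967, 0.254, -0.001], [-0.001, 0.001, -1.0]]
contact_force: [-4.6, 0.6, 11.6]
width: 49.9
grip_force: 30.0
```

Call:
drive_tool([
  [0,0,0,0,0,0,1],
  [0,0,0,0,0,0,1],
  [0,0,0,0,0,0,1],
  [0,0,0,0,0,0,1],
  [0,0,-50,0,0,0,1],
  [0,0,-100,0,0,0,1],
  [0,0,-150,0,0,0,1],
  [0,-30,-200,0,0,0,1],
  [0,-30,-230,0,0,0,1],
  [0,-30,-230,0,0,0,1],
  [0,-30,-230,0,0,0,1],
])

```text
t: 16.75
tcp_pos: [421.3, -122.6, 297.9]
orientation: [[-0.253, 0.967, 0.002], [0.967, 0.253, -0.001], [-0.001, 0.001, -1.0]]
contact_force: [0.1, -0.9, -0.1]
width: 91.9
grip_force: 0.0
```

```bash
python3 - <<'E'
from h import *
st()
s,o=look("wrist",["stop_block","plain_block","plate"],0); rep(o)
for n,lo,hi in (("plate",36,43),("stop_block",60,100),("plain_block",60,100)):
    if o[n]: print(n,rect(o[n][2],lo,hi))
s2,o2=look("scene",["stop_block","plain_block","bar","rack"],1); rep(o2)
for n in ("stop_block","plain_block"):
    if o2[n]: print(n,rect(o2[n][2],60,100))
P=o2["bar"][2]; c=np.median(P,0); u,S,V=np.linalg.svd(P[:,:2]-P[:,:2].mean(0)); print("bar dir",np.degrees(np.arctan2(V[0,1],V[0,0])), rect(P,70,95))
P=o2["rack"][2]; print("rack base",rect(P,3,13))
E
```

```text
t 16.75 tcp [ 421.3 -122.6  297.9] head 104.7 F [ 0.1 -0.9 -0.1] w 91.9 0.0 j [-26.   8.  94.  -0.  77. -41.]
stop_block 0.95 [319, 44, 366, 92] 1922 [[395.0, -23.0, 58.0], [421.0, 4.0, 77.0], [447.0, 28.0, 86.0]]
plain_block 0.79 [317, 149, 362, 188] 1438 [[425.0, -132.0, 50.0], [451.0, -110.0, 74.0], [473.0, -90.0, 80.0]]
plate 0.63 [299, 26, 425, 213] 18499 [[375.0, -168.0, 37.0], [473.0, -46.0, 39.0], [555.0, 74.0, 41.0]]
plate (18433, array([466.6, -47.1]), array([160.2, 249.2]), 14.9)
stop_block (1855, array([421.1,   3.4]), array([49.7, 48.6]), 14.8)
plain_block (1372, array([ 450.1, -112.9]), array([48.6, 40.6]), 14.9)
stop_block 0.8 [295, 211, 322, 235] 360 [[389.0, -15.0, 48.0], [411.0, 21.0, 72.0], [436.0, 31.0, 87.0]]
plain_block 0.75 [308, 186, 330, 210] 228 [[419.0, -122.0, 45.0], [444.0, -100.0, 67.0], [465.0, -90.0, 81.0]]
bar 0.61 [232, 284, 271, 361] 470 [[338.0, 249.0, 75.0], [363.0, 340.0, 84.0], [389.0, 416.0, 86.0]]
rack 0.57 [216, 282, 277, 383] 1815 [[335.0, 244.0, 6.0], [368.0, 375.0, 9.0], [428.0, 429.0, 92.0]]
stop_block (286, array([415.5,   4.1]), array([46.8, 50.7]), 13.6)
plain_block (161, array([ 443.7, -110. ]), array([44.4, 36.4]), 18.0)
bar dir 105.28803731599432 (470, array([366.3, 331.1]), array([ 17.4, 177. ]), 15.6)
rack base (1534, array([383.8, 333.6]), array([ 66.7, 199.8]), 15.6)
```

```bash
python3 - <<'E'
from h import *
go(325,150,250,105.6); go(325,230,250,105.6);go(355,300,220,105.6)
E
```

```text
go [287.9 -23.8  47.2] wz -0.9 rows 6
go [365.3  -3.5  47.2] wz -0.9 rows 8
go [425.3  43.3  77.2] wz -0.9 rows 9
```

Call:
drive_tool([
  [288,-24,47,0,0,-1,1],
  [288,-24,47,0,0,-1,1],
  [288,-24,47,0,0,-1,1],
  [288,-24,47,0,0,-1,1],
  [288,-24,47,0,0,-1,1],
  [288,-24,47,0,0,-1,1],
  [288,-24,47,0,0,-1,1],
  [365,-4,47,0,0,-1,1],
  [365,-4,47,0,0,-1,1],
  [425,43,77,0,0,-1,1],
  [425,43,77,0,0,-1,1],
  [425,43,77,0,0,-1,1],
  [425,43,77,0,0,-1,1],
  [425,43,77,0,0,-1,1],
])

```text
t: 18.6
tcp_pos: [355.1, 298.5, 220.7]
orientation: [[-0.27, 0.963, 0.0], [0.963, 0.27, -0.0], [-0.0, -0.0, -1.0]]
contact_force: [-0.1, 0.1, -0.5]
width: 91.3
grip_force: 0.0
```

```bash
python3 - <<'E'
from h import *
st()
s,o=look("wrist",["bar","rack"],0); save(s,"w5"); rep(o)
for n,lo,hi in (("bar",70,90),("rack",4,12)):
    if o[n]: print(n,rect(o[n][2],lo,hi))
E
```

```text
t 18.6 tcp [355.1 298.5 220.7] head 105.7 F [-0.1  0.1 -0.5] w 91.3 0.0 j [31. 15. 99. -0. 67. 15.]
bar 0.86 [324, 62, 349, 255] 3381 [[342.0, 247.0, 8.0], [368.0, 336.0, 82.0], [396.0, 414.0, 85.0]]
rack 0.63 [318, 62, 381, 243] 7462 [[338.0, 246.0, -1.0], [392.0, 341.0, 7.0], [437.0, 430.0, 96.0]]
bar (3292, array([369.9, 329.6]), array([ 20.4, 180.1]), 15.1)
rack (5304, array([387.7, 334.5]), array([ 70.5, 199.8]), 14.9)
```

View pics/w5.png

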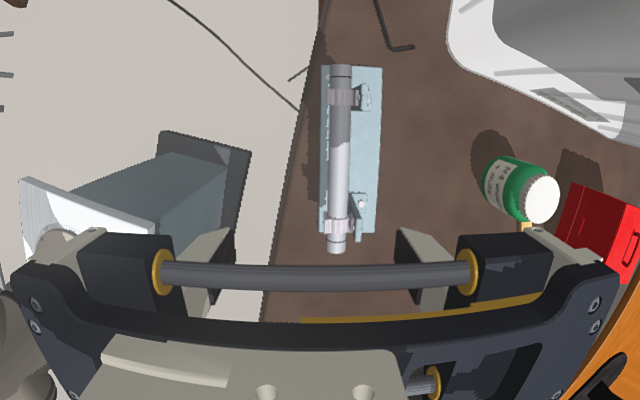

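```bash
python3 - <<'E'
from h import *
go(369.9,329.6,75,105.1)
E
```

```text
go [ 25.7  22.4 146.2] wz 0.5 rows 4
```

Call:
drive_tool([
  [26,22,70,0,0,0.5,1],
  [26,22,70,0,0,0.5,1],
  [26,22,110,0,0,0.5,1],
  [26,22,140,0,0,0.5,1],
  [26,22,146,0,0,0.5,1],
  [26,22,146,0,0,0.5,1],
  [26,22,146,0,0,0.5,1],
  [26,22,146,0,0,0.5,1],
])

```text
t: 19.55
tcp_pos: [370.1, 331.0, 76.3]
orientation: [[-0.262, 0.965, 0.003], [0.965, 0.262, 0.002], [0.001, 0.003, -1.0]]
contact_force: [0.7, 0.2, 0.1]
width: 91.5
grip_force: 0.0
```

Call:
drive_tool([
  [0,0,0,0,0,0,-1],
  [0,0,0,0,0,0,-1],
  [0,0,0,0,0,0,-1],
  [0,0,0,0,0,0,-1],
  [0,0,0,0,0,0,-1],
  [0,0,0,0,0,0,-1],
  [0,0,0,0,0,0,-1],
  [0,0,0,0,0,0,-1],
  [0,0,0,0,0,0,-1],
])

```text
t: 20.45
tcp_pos: [369.1, 330.5, 74.4]
orientation: [[-0.262, 0.965, -0.0], [0.965, 0.262, -0.0], [-0.0, -0.0, -1.0]]
contact_force: [-0.4, 0.2, 0.3]
width: 24.4
grip_force: 0.0
```

Call:
drive_tool([
  [0,0,0,0,0,0,-1],
  [0,0,0,0,0,0,-1],
  [0,0,0,0,0,0,-1],
])

```text
t: 20.75
tcp_pos: [369.3, 330.6, 74.5]
orientation: [[-0.262, 0.965, 0.0], [0.965, 0.262, 0.0], [0.0, 0.0, -1.0]]
contact_force: [1.1, 0.7, -1.7]
width: 18.9
grip_force: 30.0
```

Call:
drive_tool([
  [0,-3,0,0,0,0,-1],
  [0,-7,0,0,0,0,-1],
  [0,-12,0,0,0,0,-1],
  [0,-18,0,0,0,0,-1],
  [0,-25,0,0,0,0,-1],
  [0,-32,0,0,0,0,-1],
  [0,-40,0,0,0,0,-1],
  [0,-40,0,0,0,0,-1],
  [0,-40,0,0,0,0,-1],
  [0,-40,0,0,0,0,-1],
])

```text
t: 21.75
tcp_pos: [330.8, 320.2, 74.6]
orientation: [[-0.262, 0.965, 0.0], [0.965, 0.262, 0.0], [0.0, 0.001, -1.0]]
contact_force: [-0.0, -0.2, -3.0]
width: 18.9
grip_force: 30.0
```

```bash
python3 - <<'E'
from h import *
st()
s,o=look("scene",["bar"],1); save(s,"s6"); rep(o)
if o["bar"]: print(rect(o["bar"][2],60,95))
s,o=look("wrist",["bar"],0); rep(o); save(s,"w6")
if o["bar"]: print(rect(o["bar"][2],70,95))
E
```

```text
t 21.75 tcp [330.8 320.2  74.6] head 105.2 F [-0.  -0.2 -3. ] w 18.9 30.0 j [ 35.  26. 110.  -0.  44.  19.]
bar 0.6 [253, 321, 276, 367] 368 [[299.0, 327.0, 73.0], [312.0, 375.0, 83.0], [330.0, 406.0, 87.0]]
(368, array([314.8, 364.6]), array([17.4, 84.7]), 14.1)
bar 0.81 [289, 77, 335, 319] 8898 [[303.0, 296.0, 75.0], [320.0, 364.0, 82.0], [342.0, 404.0, 84.0]]
(8897, array([324., 347.]), array([ 20.3, 122.5]), 15.0)
```

View pics/w6.png

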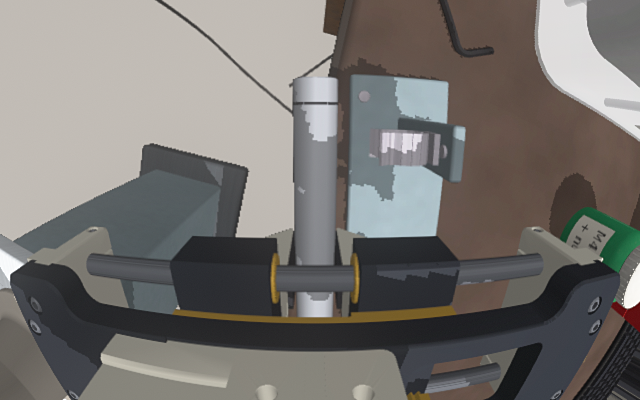

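Call:
drive_tool([
  [0,0,-50,0,0,0,-1],
  [0,0,-100,0,0,0,-1],
  [0,0,-140,0,0,0,-1],
  [0,0,-140,0,0,0,-1],
  [0,0,-140,0,0,0,-1],
])

```text
t: 22.45
tcp_pos: [330.5, 320.0, 214.7]
orientation: [[-0.262, 0.965, 0.001], [0.965, 0.262, 0.001], [0.0, 0.001, -1.0]]
contact_force: [-0.2, -0.3, -3.4]
width: 19.2
grip_force: 30.0
```

```bash
python3 - <<'E'
from h import *
st(); q=bot.get_obs(); R=np.array(q["orientation"])
s,o=look("wrist",["bar"],0); P=(o["bar"][2]-q["tcp_pos"])@R
P=P[(abs(P[:,1])<15)&(abs(P[:,2])<14)]; print("end tx",np.percentile(P[:,0],[98,99.5]),"ty med",np.median(P[P[:,0]>30][:,1]),"z top near/far",P[(P[:,0]>35)&(P[:,0]<45)][:,2].min(),P[(P[:,0]>75)&(P[:,0]<85)][:,2].min(), cv2.minAreaRect(P[:,:2].astype(np.float32)))
go(325,225,200,105); go(325,150,200,105);go(440,-73,140,104.4)
E
```

```text
t 22.45 tcp [330.5 320.  214.7] head 105.2 F [-0.2 -0.3 -3.4] w 19.2 30.0 j [ 35.  14. 100.  -0.  66.  19.]
end tx [86.9022419  88.21032737] ty med 0.6249147378510005 z top near/far -11.414488855945162 -11.008828042505355 ((28.457639694213867, 0.7883358001708984), (120.78435516357422, 22.84792709350586), 1.1828211545944214)
go [-89.8 -29.2  13.1] wz 0.2 rows 2
go [-162.2  -48.8   13.3] wz 0.2 rows 4
go [-407.4    3.9   73.4] wz 0.8 rows 9
```

Call:
drive_tool([
  [-90,-29,13,0,0,0.2,-1],
  [-90,-29,13,0,0,0.2,-1],
  [-162,-49,13,0,0,0.2,-1],
  [-162,-49,13,0,0,0.2,-1],
  [-407,4,13,0,0,0.8,-1],
  [-407,4,13,0,0,0.8,-1],
  [-407,4,13,0,0,0.8,-1],
  [-407,4,13,0,0,0.8,-1],
  [-407,4,13,0,0,0.8,-1],
  [-407,4,73,0,0,0.8,-1],
  [-407,4,73,0,0,0.8,-1],
  [-407,4,73,0,0,0.8,-1],
  [-407,4,73,0,0,0.8,-1],
  [-407,4,73,0,0,0.8,-1],
])

```text
t: 23.95
tcp_pos: [441.7, -71.3, 142.8]
orientation: [[-0.25, 0.968, 0.002], [0.968, 0.25, -0.001], [-0.001, 0.002, -1.0]]
contact_force: [0.4, -1.2, -3.4]
width: 19.0
grip_force: 30.0
```

```bash
python3 - <<'E'
from h import *
st(); q=bot.get_obs(); R=np.array(q["orientation"])
go(440,-72.8,100,104.4); go(440,-72.8,78,104.4)
s,o=look("wrist",["bar","stop_block"],0); save(s,"w7"); rep(o)
if o["bar"]:
    P=(o["bar"][2]-q["tcp_pos"])@R; P=P[(abs(P[:,1])<15)&(abs(P[:,2])<14)]; print("end tx",np.percentile(P[:,0],[98,99.5]))
if o["stop_block"]: print(rect(o["stop_block"][2],60,90))
E
```

```text
t 23.95 tcp [441.7 -71.3 142.8] head 104.5 F [ 0.4 -1.2 -3.4] w 19.0 30.0 j [-19.  18. 108.  -0.  54. -33.]
go [-1.  -2.1 42.8] wz 0.1 rows 1
go [-1.  -2.2 64.8] wz 0.1 rows 2
bar 0.79 [292, 76, 338, 318] 8905 [[415.0, -96.0, 143.0], [431.0, -27.0, 151.0], [453.0, 13.0, 153.0]]
stop_block 0.78 [274, 66, 350, 144] 2903 [[394.0, -22.0, 40.0], [410.0, 9.0, 79.0], [448.0, 30.0, 142.0]]
end tx [87.09317182 88.41855951]
(2765, array([420.6,   4.3]), array([50.6, 47.9]), 15.3)
```

View pics/w7.png

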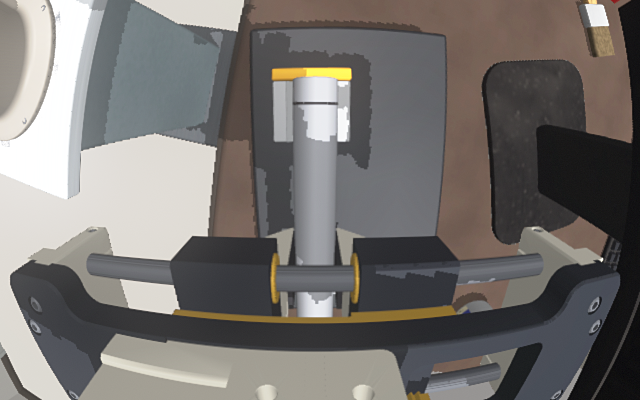

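Call:
drive_tool([
  [0,-2,30,0,0,0,-1],
  [0,-2,50,0,0,0,-1],
  [0,-2,58,0,0,0,-1],
  [0,-2,62,0,0,0,-1],
  [0,-2,62,0,0,0,-1],
  [0,-2,62,0,0,0,-1],
])

```text
t: 24.7
tcp_pos: [439.8, -72.4, 80.3]
orientation: [[-0.249, 0.969, 0.002], [0.969, 0.249, -0.001], [-0.001, 0.001, -1.0]]
contact_force: [0.3, -0.3, -2.3]
width: 19.2
grip_force: 30.0
```

Call:
drive_tool([
  [0,0,1,0,0,0,-1],
  [0,0,2,0,0,0,-1],
  [0,0,2,0,0,0,-1],
])

```text
t: 25.0
tcp_pos: [439.4, -72.4, 78.0]
orientation: [[-0.249, 0.969, 0.001], [0.969, 0.249, -0.0], [-0.001, 0.001, -1.0]]
contact_force: [-1.5, -0.2, 1.3]
width: 19.2
grip_force: 30.0
```

Call:
drive_tool([
  [0,0,0.7,0,0,0,-1],
  [0,0,0.7,0,0,0,-1],
  [0,0,0.7,0,0,0,1],
  [0,0,0.7,0,0,0,1],
  [0,0,0.7,0,0,0,1],
  [0,0,0.7,0,0,0,1],
  [0,0,0.7,0,0,0,1],
  [0,0,-50,0,0,0,1],
  [0,0,-100,0,0,0,1],
  [0,0,-150,0,0,0,1],
  [0,-30,-200,0,0,0,1],
  [0,-30,-200,0,0,0,1],
  [0,-30,-200,0,0,0,1],
])

```text
t: 26.3
tcp_pos: [410.1, -79.9, 278.7]
orientation: [[-0.248, 0.969, 0.003], [0.969, 0.248, -0.001], [-0.002, 0.003, -1.0]]
contact_force: [-0.7, 0.6, -0.1]
width: 91.3
grip_force: 0.0
```

```bash
python3 - <<'E'
from h import *
st()
s,o=look("wrist",["bar","stop_block","plain_block"],0); save(s,"w8"); rep(o)
if o["bar"]: print(rect(o["bar"][2],80,95)); P=o["bar"][2]; print([ (y,round(float(np.percentile(P[abs(P[:,1]-y)<8][:,2],90)),1)) for y in (-150,-110,-60,-30,0) if (abs(P[:,1]-y)<8).sum()>10])
s2,o2=look("scene",["bar","gauge"],0); rep(o2); print(rect(o2["bar"][2],70,100))
E
```

```text
t 26.3 tcp [410.1 -79.9 278.7] head 104.4 F [-0.7  0.6 -0.1] w 91.3 0.0 j [-22.   6.  99.  -0.  74. -36.]
bar 0.79 [326, 97, 351, 254] 2725 [[414.0, -156.0, 78.0], [438.0, -65.0, 86.0], [464.0, 10.0, 88.0]]
stop_block 0.73 [319, 81, 368, 130] 1483 [[394.0, -21.0, 56.0], [417.0, 8.0, 79.0], [447.0, 30.0, 86.0]]
plain_block 0.74 [316, 185, 366, 229] 1079 [[423.0, -136.0, 39.0], [458.0, -109.0, 78.0], [482.0, -88.0, 80.0]]
(2533, array([440.1, -73.1]), array([ 20., 179.]), 13.9)
[(-150, 87.4), (-110, 87.3), (-60, 87.3), (-30, 87.4), (0, 87.3)]
bar 0.79 [303, 180, 327, 222] 307 [[410.0, -158.0, 76.0], [433.0, -68.0, 86.0], [462.0, 13.0, 90.0]]
gauge 0.61 [353, 124, 394, 177] 840 [[328.0, -400.0, 3.0], [386.0, -365.0, 60.0], [437.0, -341.0, 164.0]]
(305, array([437.6, -71. ]), array([ 22.5, 184.6]), 14.0)
```

View pics/w8.png

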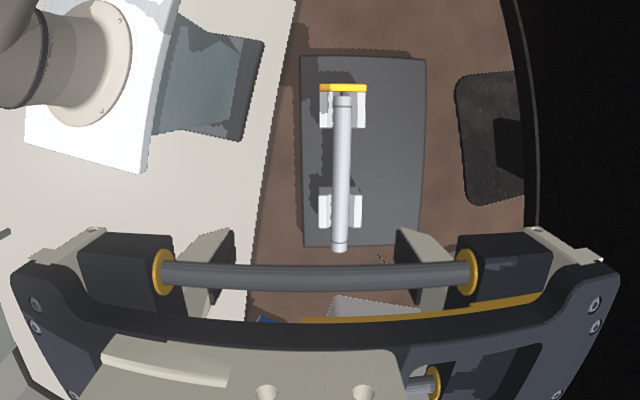

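```bash
python3 - <<'E'
from h import *
for c in("scene","side"):
    s=snap(c); P=blk(s,400,-372,60)
    Q=P[(P[:,2]>138)&(P[:,2]<176)]; print(c,"col",len(Q),rect(Q,138,176), np.round(np.median(Q,0),1))
    print("base",rect(P,42,52), "dial",rect(blk(s,348,-366,35),95,130))
go(395,-374.4,230,165.7);go(395,-374.4,150,165.7)
E
```

```text
scene col 65 (65, array([ 390.2, -375.1]), array([16.8, 18.9]), 74.2) [ 390.6 -372.4  157.4]
base (148, array([ 391.2, -374. ]), array([52.9, 99.9]), 70.6) dial (163, array([ 354.7, -367.1]), array([54.2, 55.9]), 75.4)
side col 66 (66, array([ 393.3, -379.6]), array([17.1, 14.3]), 78.4) [ 391.8 -382.5  158.2]
base (219, array([ 389.8, -378.9]), array([ 53.2, 102.1]), 75.9) dial (161, array([ 349. , -377.5]), array([45.4, 51.5]), 57.9)
go [-281.9  -87.9   46.6] wz -61.3 rows 8
go [-281.9  -87.8  126.6] wz -61.3 rows 8
```

Call:
drive_tool([
  [-282,-88,30,0,0,-61,1],
  [-282,-88,30,0,0,-61,1],
  [-282,-88,30,0,0,-61,1],
  [-282,-88,30,0,0,-61,1],
  [-282,-88,30,0,0,-61,1],
  [-282,-88,30,0,0,-61,1],
  [-282,-88,30,0,0,-61,1],
  [-282,-88,30,0,0,-61,1],
  [-282,-88,30,0,0,-61,1],
  [-282,-88,46,0,0,-61,1],
  [-282,-88,46,0,0,-61,1],
  [-282,-88,46,0,0,-61,1],
])

```text
t: 27.95
tcp_pos: [395.1, -374.1, 231.6]
orientation: [[-0.968, 0.253, -0.0], [0.253, 0.968, 0.0], [0.001, 0.0, -1.0]]
contact_force: [0.2, 0.2, 0.1]
width: 91.8
grip_force: 0.0
```

```bash
python3 - <<'E'
from h import *
st(); s=snap("wrist"); save(s,"w9")
P=blk(s,395,-375,14); Q=P[(P[:,2]>160)&(P[:,2]<178)]; print(len(Q), rect(Q,160,178) if len(Q)>5 else 0)
go(395,-375,150,165.7)
E
```

```text
t 27.95 tcp [ 395.1 -374.1  231.6] head 165.4 F [0.2 0.2 0.1] w 91.8 0.0 j [ -52.   22.   86.   -0.   72. -127.]
438 (438, array([ 394. , -376.1]), array([13.4, 14.1]), 75.9)
go [ 0.1 -0.6 82. ] wz -0.3 rows 2
```

View pics/w9.png

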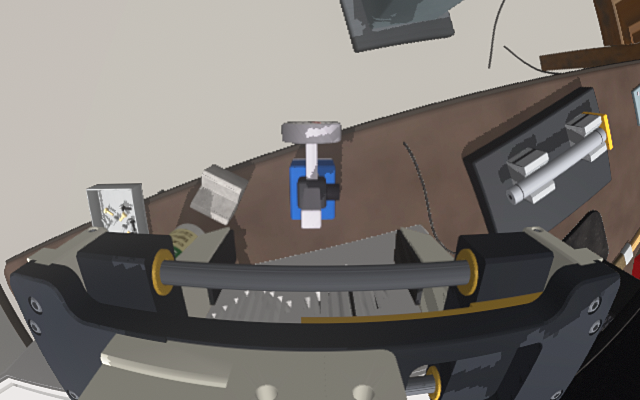

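Call:
drive_tool([
  [0.6,-2,30,0,0,0,1],
  [0.6,-2,60,0,0,0,1],
  [0.6,-2,80,0,0,0,1],
  [0.6,-2,82,0,0,0,1],
  [0.6,-2,82,0,0,0,1],
  [0.6,-2,82,0,0,0,-1],
  [0.6,-2,82,0,0,0,-1],
  [0.6,-2,82,0,0,0,-1],
  [0.6,-2,82,0,0,0,-1],
  [0.6,-2,82,0,0,0,-1],
  [0.6,-2,82,0,0,0,-1],
  [0.6,-2,82,0,0,0,-1],
  [0.6,-2,82,0,0,0,-1],
  [0.6,-2,82,0,0,0,-1],
  [0.6,-2,82,0,0,0,-1],
  [0.6,-2,82,0,0,0,-1],
  [0.6,-2,82,0,0,0,-1],
  [0.6,-2,82,0,0,0,-1],
  [0.6,-2,82,0,0,0,-1],
])

```text
t: 29.9
tcp_pos: [393.8, -376.5, 149.5]
orientation: [[-0.968, 0.252, -0.0], [0.252, 0.968, -0.0], [0.0, -0.0, -1.0]]
contact_force: [-0.7, 0.7, -0.3]
width: 14.0
grip_force: 30.0
```

Call:
drive_tool([
  [0,0,-20,0,0,0,-1],
  [0,0,-50,0,0,0,-1],
  [0,0,-90,0,0,0,-1],
  [0,0,-130,0,0,0,-1],
  [0,0,-150,0,0,0,-1],
  [0,0,-150,0,0,0,-1],
  [0,0,-150,0,0,0,-1],
])

```text
t: 30.6
tcp_pos: [393.3, -375.8, 297.5]
orientation: [[-0.968, 0.252, -0.002], [0.252, 0.968, 0.003], [0.003, 0.002, -1.0]]
contact_force: [0.0, 0.6, -8.7]
width: 13.8
grip_force: 30.0
```

```bash
python3 - <<'E'
from h import *
st()
q=bot.get_obs(); R=np.array(q["orientation"])
s=snap("side"); save(s,"sd")
G=(pts(s)-q["tcp_pos"])@R   # tool frame: x toward robot, z down
G=G[(G[:,0]>-60)&(G[:,0]<90)&(abs(G[:,1])<35)&(G[:,2]>25)&(G[:,2]<170)]
for z in range(30,170,15):
    g=G[(G[:,2]>=z)&(G[:,2]<z+15)]
    if len(g): print(z,len(g),np.round(g.min(0)),np.round(g.max(0)))
go(394,-230,300,166); go(490,-45.4,300,194)
E
```

```text
t 30.6 tcp [ 393.3 -375.8  297.5] head 165.4 F [ 0.   0.6 -8.7] w 13.8 30.0 j [ -52.   20.   79.   -0.   82. -127.]
30 128 [-14. -30.  30.] [63. 21. 45.]
45 147 [-15. -29.  45.] [64. 24. 60.]
60 43 [-12. -25.  60.] [63. 17. 75.]
75 32 [ -7. -11.  76.] [58.  5. 89.]
90 151 [-46. -31.  90.] [ 60.  20. 105.]
105 223 [-52. -30. 105.] [ 51.  27. 120.]
120 123 [-59. -30. 120.] [ 15.  21. 135.]
135 106 [-46. -30. 135.] [ 15.  22. 149.]
150 5 [-15. -23. 150.] [ 10. -20. 152.]
go [ 35.9 141.1  -2.6] wz -0.6 rows 3
go [-10.5 344.   -2.1] wz -28.6 rows 7
```

Call:
drive_tool([
  [9,35,0,0,0,0,-1],
  [20,80,0,0,0,0,-1],
  [32,125,0,0,0,0,-1],
  [30,160,0,0,0,-5,-1],
  [22,200,0,0,0,-11,-1],
  [14,240,0,0,0,-17,-1],
  [5,275,0,0,0,-22,-1],
  [-3,310,0,0,0,-26,-1],
  [-8,335,0,0,0,-28.6,-1],
  [-10,344,0,0,0,-28.6,-1],
  [-10,344,0,0,0,-28.6,-1],
  [-10,344,0,0,0,-28.6,-1],
  [-10,344,0,0,0,-28.6,-1],
])

```text
t: 31.95
tcp_pos: [489.7, -47.1, 298.9]
orientation: [[-0.971, -0.24, -0.001], [-0.24, 0.971, -0.0], [0.001, 0.0, -1.0]]
contact_force: [-0.2, -0.1, -8.0]
width: 13.6
grip_force: 30.0
```

```bash
python3 - <<'E'
from h import *
st()
q=bot.get_obs(); R=np.array(q["orientation"])
print("foot xy", np.round(np.array(q["tcp_pos"])+R@[55,0,105],1), "want 436.5 -58.7")
go(489.9,-45.4,215,194); go(489.9,-45.4,190,194)
s=snap("scene"); cv2.imwrite("pics/sc10.png",cv2.resize(s["pixels"][80:280,220:460],None,fx=2.5,fy=2.5))
w=snap("wrist"); G=(pts(w)-q["tcp_pos"])@R
for z0,z1 in((18,34),(90,110)):
    g=G[(G[:,2]>z0)&(G[:,2]<z1)&(abs(G[:,1])<35)&(G[:,0]>-50)&(G[:,0]<95)]; print(z0,len(g), cv2.minAreaRect(g[:,:2].astype(np.float32)) if len(g)>5 else 0)
E
```

```text
t 31.95 tcp [489.7 -47.1 298.9] head -166.1 F [-0.2 -0.1 -8. ] w 13.6 30.0 j [ -14.   14.   87.   -0.   79. -118.]
foot xy [436.2 -60.4 194. ] want 436.5 -58.7
go [-0.7  1.6 83.9] wz -0.1 rows 2
go [ -0.7   1.6 108.9] wz -0.1 rows 3
18 2305 ((33.64130783081055, 0.6819286346435547), (40.9995002746582, 58.50647735595703), 89.02561950683594)
90 1240 ((-6.899134635925293, 0.5842456817626953), (50.494041442871094, 41.53871536254883), 88.78765106201172)
```

View pics/sc10.png

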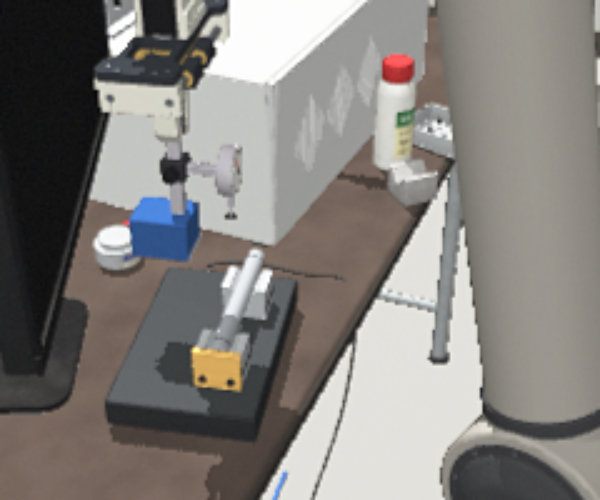

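Call:
drive_tool([
  [-0.7,1.6,40,0,0,0,-1],
  [-0.7,1.6,70,0,0,0,-1],
  [-0.7,1.6,88,0,0,0,-1],
  [-0.7,1.6,98,0,0,0,-1],
  [-0.7,1.6,104,0,0,0,-1],
  [-0.7,1.6,106,0,0,0,-1],
  [-0.7,1.6,106,0,0,0,-1],
  [-0.7,1.6,106,0,0,0,-1],
])

```text
t: 32.85
tcp_pos: [491.1, -44.5, 194.4]
orientation: [[-0.97, -0.242, 0.002], [-0.242, 0.97, -0.001], [-0.002, -0.001, -1.0]]
contact_force: [0.4, -0.3, -7.0]
width: 13.9
grip_force: 30.0
```

```bash
python3 - <<'E'
from h import *
st(); go(489.9,-45.4,189.5,194)
E
```

```text
t 32.85 tcp [491.1 -44.5 194.4] head -166.0 F [ 0.4 -0.3 -7. ] w 13.9 30.0 j [ -14.   19.   97.   -0.   64. -118.]
go [ 1.4 -0.5  4.9] wz -0.0 rows 1
```

Call:
drive_tool([
  [1,0,2,0,0,0,-1],
  [1,0,3,0,0,0,-1],
  [1,0,4,0,0,0,-1],
  [1,0,4,0,0,0,-1],
])

```text
t: 33.25
tcp_pos: [489.8, -44.7, 189.8]
orientation: [[-0.97, -0.242, 0.001], [-0.242, 0.97, -0.0], [-0.001, -0.0, -1.0]]
contact_force: [0.6, -0.9, -6.2]
width: 13.8
grip_force: 30.0
```

Call:
drive_tool([
  [0,0,1,0,0,0,-1],
  [0,0,1.5,0,0,0,-1],
  [0,0,1.5,0,0,0,-1],
])

```text
t: 33.55
tcp_pos: [490.0, -44.7, 189.7]
orientation: [[-0.97, -0.242, 0.002], [-0.242, 0.97, -0.001], [-0.002, -0.001, -1.0]]
contact_force: [-3.2, 0.2, 6.9]
width: 13.7
grip_force: 30.0
```

Call:
drive_tool([
  [0,0,1,0,0,0,1],
  [0,0,1,0,0,0,1],
  [0,0,1,0,0,0,1],
  [0,0,1,0,0,0,1],
  [0,0,1,0,0,0,1],
  [0,0,-30,0,0,0,1],
  [0,0,-70,0,0,0,1],
  [0,0,-110,0,0,0,1],
  [0,0,-130,0,0,0,1],
  [0,0,-130,0,0,0,1],
  [0,0,-130,0,0,0,1],
])

```text
t: 34.65
tcp_pos: [489.4, -44.6, 317.6]
orientation: [[-0.97, -0.242, -0.0], [-0.242, 0.97, -0.0], [0.0, 0.0, -1.0]]
contact_force: [-0.3, 0.5, -0.4]
width: 91.2
grip_force: 0.0
```

```bash
python3 - <<'E'
from h import *
st()
w=snap("wrist"); c=snap("scene")
cv2.imwrite("pics/fin.png",np.hstack([cv2.resize(c["pixels"][120:270,240:400],None,fx=2.5,fy=2.5)[:375],cv2.resize(w["pixels"][60:310,170:450],(400,375))]))
P=blk(w,490,-45,14); print("col",rect(P,195,222)); 
P=blk(w,490,-45,75); print("base",rect(P,80,92)); Q=P[(P[:,2]>82)&(P[:,2]<90)]
if len(Q)>20:
    A=np.c_[Q[:,:2]-Q[:,:2].mean(0),np.ones(len(Q))]; print("slope",np.linalg.lstsq(A,Q[:,2],rcond=None)[0])
s,o=look("wrist",["bar","stop_block","plain_block","gauge"],0); rep(o)
print("bar",rect(o["bar"][2],80,95) if o["bar"] else 0)
E
```

```text
t 34.65 tcp [489.4 -44.6 317.6] head -166.0 F [-0.3  0.5 -0.4] w 91.2 0.0 j [ -14.   13.   85.   -0.   82. -118.]
col (343, array([490.2, -44.1]), array([14.4, 14.5]), 14.8)
base (1515, array([481.7, -48.3]), array([110.3, 122.3]), 14.0)
slope [-3.61205311e-03 -2.75262230e-03  8.50985649e+01]
bar 0.88 [224, 118, 377, 138] 1765 [[413.0, -157.0, 78.0], [442.0, -96.0, 85.0], [466.0, 11.0, 88.0]]
stop_block 0.79 [345, 104, 387, 149] 1108 [[396.0, -24.0, 64.0], [416.0, 7.0, 79.0], [447.0, 28.0, 86.0]]
plain_block 0.65 [250, 104, 292, 148] 761 [[424.0, -134.0, 61.0], [456.0, -111.0, 78.0], [475.0, -89.0, 81.0]]
gauge 0.82 [284, 124, 337, 212] 3251 [[427.0, -78.0, 62.0], [481.0, -49.0, 147.0], [532.0, -16.0, 209.0]]
bar (1583, array([440.5, -73.3]), array([ 19.7, 179.9]), 14.5)
```

View pics/fin.png

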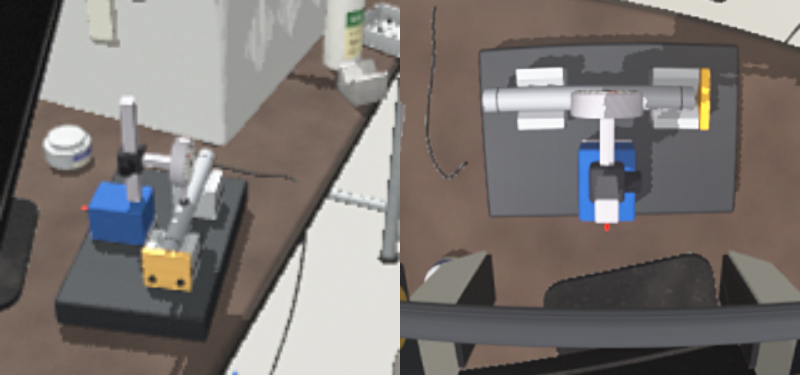

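The overhead and scene views show the bar seated in both vees against the brass stop. The gauge stands flat behind it, with its dial over the bar midway between the blocks.

```bash
python3 -c "
from h import *
print(workorder.sign_off())"
```

```text
the job is handed in; nothing more can be done
None
```

The job is handed in: both V-blocks are on the plate in line about 116 mm apart (inside the 105 to 135 mm band), the bar is seated about 5 mm from the brass stop, and the dial gauge stands behind it with its stylus over the bar midway between the blocks. I checked this from the camera images only; the sign-off gave no verdict.

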